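# Re-rack hardness specimens in reverse order

## Robot

A 6-joint arm with a two-finger parallel gripper is mounted at the origin on the work surface. World frame = base frame: x ahead of the robot, y to its left, z up, the work surface at z = 0. Lengths are in m, angles in rad, forces in N, time in s.
With the tool pointing down it reaches from about 0.3 to 0.95 m from the base axis. Payload 3.1 kg.
Tool frame: the origin (TCP) lies at the very end of the fingers, on their centre line; the grasp point (between the pads) lies manip.hold_point_z behind it (manip.hold_point_z is the distance from the TCP to the grasp point, in m); z points along the fingers, y is the line along which they close (so a half turn about z gives the same grasp; the last joint's range is limited). The gripper opens to 85 mm and grips with 20 to 120 N. Pads are 22 mm wide; open, the fingers measure 114 mm over their backs; the gripper's body (76 mm by 85 mm) begins 54 mm behind the grasp point. The pads swing forward as they close: fully open they stand 13 mm farther back than shut.
Start: joints at [1.277, 0.308, 1.634, -0, 1.2, -0.07], TCP at [0.139, 0.609, 0.231] pointing down, gripper open.
Joint ranges: [-3.06, 3.06], [-0.79, 1.96], [0.05, 2.63], [-1.19, 4.34], [0.05, 2.64], [-2.94, 2.94]. Speed limits (rad/s): [2.79, 2.79, 3.14, 3.14, 3.14, 3.14].

## Interface

Orientations are given as a 3x3 rotation matrix whose columns are the frame's x, y, z axes.
In Python, from bench import manip gives the robot as it stands.
- The arm moves only by the shell command python3 -m creep 'ROWS' [OPENING] [FORCE]. ROWS is text: rows parted by semicolons, each of 4 numbers parted by spaces: the shift along the tool's x, y, z in cm, then the turn about the tool's z in rad. A call has 1 to 12 rows; each row shifts and turns the commanded pose from where the row before left it, along the tool's axes as they then stand; what a row does not reach is not made up. A row lasts 1/10 s, in which the tool goes at most 50 mm and 8.59 degrees, less where a joint would pass 70% of its speed; a pose out of reach is approached as far as the arm can. A call with a gripper value outside its range is refused whole. OPENING is the closure, from -1 (fully open) to 1 (shut), set as the call begins (- or left out, the last holds). The fingers move at their own pace and stop on an object; FORCE is the grip in N (left out, the last holds). Time passes only in rows, so rows that do not move let the fingers close. It gives the time, the measured TCP pose, the force, the opening and the grip force at its end, in the units of the state.
- manip.state(): the state, without advancing time (a new reading comes with each control period).
- manip.read_camera(name): name is "scene" or "top" or "wrist"; returns a dict with "color" (384x512x3 uint8, red, green, blue), "intrinsics" (3x3 intrinsics, pixels), "T" (4x4, takes a point from camera to world coordinates); the wrist camera has in their place "hand_eye" (4x4, takes a point from camera to tool coordinates, whose origin is the TCP and whose axes are the flange's). Camera axes: x right, y up, looking along -z (the intrinsics and any distortion apply to the point x, -y, -z); pixel columns grow to the right and rows downward; lengths in m; the calibration is good to about 2 mm. A picture is of the moment at which its call begins: read the wrist's pose just before it. There is no depth.
- manip.finish_job(): hands the job in; it is judged then, once.
The state is a dict: "t": time; "joint_positions": joint angles; "dq": joint speeds; "effort": joint torques, N m; "tcp_pos": TCP position; "tool_rot": TCP orientation; "wrist_force": force on the tool from outside, world axes, zero at the start; "ft_torque": the same for the moment, N m; "grip_width": opening from 0.0 (shut) to 1.0 (fully open); "grip_force": force on a finger pad.
Only numpy, scipy, OpenCV 4.12 (cv2) and the standard library are available. Lean on these libraries where they do the work, as an engineer would, in place of code of your own. Each camera call takes 0.05 s, during which the arm holds its last target. There are 200 camera calls.

## Task

For the drift check the four resin specimen mounts are to be measured again in reverse order. Move all four from the incoming rack to the empty feed rack, one to each pocket, so that the mount nearest the incoming rack's red bar ends farthest from the feed rack's red bar, the next one second farthest, and so on to the last, which ends nearest the feed rack's red bar. Set each down gently, without dropping it, flat in its pocket with the polished face up.

Things in the scene. Friction and masses are not known exactly. Their poses are not given: they have to be found in the camera images.
- mount_green: green resin specimen mount: a cylinder 32 mm in diameter and 30 mm tall, 40 to 85 g, upright, with a round steel insert in its polished top face. Origin: centre of its underside; z up through the polished face.
- mount_blue: blue resin specimen mount: a cylinder 32 mm in diameter and 30 mm tall, 40 to 85 g, upright, with a square steel insert in its polished top face. Origin: centre of its underside; z up through the polished face.
- mount_yellow: yellow resin specimen mount: a cylinder 32 mm in diameter and 30 mm tall, 40 to 85 g, upright, with a copper bar insert in its polished top face. Origin: centre of its underside; z up through the polished face.
- mount_white: white resin specimen mount: a cylinder 32 mm in diameter and 30 mm tall, 40 to 85 g, upright, with two dark steel strips in its polished top face. Origin: centre of its underside; z up through the polished face.
- nest_green: fixed grey tile of the incoming rack, 70 (x) by 60 (y) by 12 mm tall, with green strips along both x edges; the green mount starts in its 48 mm square pocket (6 mm deep, floor 10 mm, rim 16 mm above the table). Origin: centre of the tile's underside, 4 mm above the table; y along the row. Row pitch 62 mm, shuffled sequence; the nests stay put and so show the old order.
- nest_blue: fixed grey tile of the incoming rack, 70 (x) by 60 (y) by 12 mm tall, with blue strips along both x edges; the blue mount starts in its 48 mm square pocket (6 mm deep, floor 10 mm, rim 16 mm above the table). Origin: centre of the tile's underside, 4 mm above the table; y along the row. Row pitch 62 mm, shuffled sequence; the nests stay put and so show the old order.
- nest_yellow: fixed grey tile of the incoming rack, 70 (x) by 60 (y) by 12 mm tall, with yellow strips along both x edges; the yellow mount starts in its 48 mm square pocket (6 mm deep, floor 10 mm, rim 16 mm above the table). Origin: centre of the tile's underside, 4 mm above the table; y along the row. Row pitch 62 mm, shuffled sequence; the nests stay put and so show the old order.
- nest_white: fixed grey tile of the incoming rack, 70 (x) by 60 (y) by 12 mm tall, with white strips along both x edges; the white mount starts in its 48 mm square pocket (6 mm deep, floor 10 mm, rim 16 mm above the table). Origin: centre of the tile's underside, 4 mm above the table; y along the row. Row pitch 62 mm, shuffled sequence; the nests stay put and so show the old order.
- red_block: fixed red bar, 78 by 16 by 24 mm tall (top 28 mm above the table), at either end of the incoming rack, marking where that row begins (a grey bar stands at the other end). Origin: centre of its underside; the nearest nest's centre is 57 mm away, the next ones 62 mm farther each.
- feed_rack: receiving rack, empty: fixed aluminium bar, 80 (x) by 320 (y) by 16 mm tall; four dark-floored 48 mm square pockets, 6 mm deep (floor 10 mm, rim 16 mm above the table), at x = 0, y = +93, +31, -31, -93 mm; its red bar (16 mm wide, top at 28 mm) is at y = +150 mm. Origin: centre of its underside; z up. The incoming rack is roughly parallel, nearer to or farther from the robot.
Things that resemble listed ones, but are neither listed nor needed, are in the scene too. What is shaped like the nest_yellow but brown is not meant.

How it is judged:
At the end, for the whole second after the job is handed in: All four mounts released, at rest and upright (within 0.12 rad) on the floors of the feed rack's pockets (within 4 mm in height, 12 mm of the pocket centre along each rack axis), their order from the red bar the reverse of that in the incoming rack. No mount was dropped (((horizontal distance between nest_green and red_block between 0.026 and 0.088 m and y of mount_green in the frame of feed_rack between -0.105 and -0.081 m) or (horizontal distance between nest_green and red_block between 0.088 and 0.15 m and y of mount_green in the frame of feed_rack between -0.043 and -0.019 m) or (horizontal distance between nest_green and red_block between 0.15 and 0.212 m and y of mount_green in the frame of feed_rack between 0.019 and 0.043 m) or (horizontal distance between nest_green and red_block between 0.212 and 0.274 m and y of mount_green in the frame of feed_rack between 0.081 and 0.105 m)) and x of mount_green in the frame of feed_rack between -0.012 and 0.012 m and z of mount_green in the frame of feed_rack between 0.006 and 0.014 m and angle between each of mount_green, mount_blue, mount_yellow, mount_white's own z axis and vertical below 0.12 rad and linear speed of each of mount_green, mount_blue, mount_yellow, mount_white below 0.02 m/s and angular speed of each of mount_green, mount_blue, mount_yellow, mount_white below 0.2 rad/s and ((horizontal distance between nest_blue and red_block between 0.026 and 0.088 m and y of mount_blue in the frame of feed_rack between -0.105 and -0.081 m) or (horizontal distance between nest_blue and red_block between 0.088 and 0.15 m and y of mount_blue in the frame of feed_rack between -0.043 and -0.019 m) or (horizontal distance between nest_blue and red_block between 0.15 and 0.212 m and y of mount_blue in the frame of feed_rack between 0.019 and 0.043 m) or (horizontal distance between nest_blue and red_block between 0.212 and 0.274 m and y of mount_blue in the frame of feed_rack between 0.081 and 0.105 m)) and x of mount_blue in the frame of feed_rack between -0.012 and 0.012 m and z of mount_blue in the frame of feed_rack between 0.006 and 0.014 m and ((horizontal distance between nest_yellow and red_block between 0.026 and 0.088 m and y of mount_yellow in the frame of feed_rack between -0.105 and -0.081 m) or (horizontal distance between nest_yellow and red_block between 0.088 and 0.15 m and y of mount_yellow in the frame of feed_rack between -0.043 and -0.019 m) or (horizontal distance between nest_yellow and red_block between 0.15 and 0.212 m and y of mount_yellow in the frame of feed_rack between 0.019 and 0.043 m) or (horizontal distance between nest_yellow and red_block between 0.212 and 0.274 m and y of mount_yellow in the frame of feed_rack between 0.081 and 0.105 m)) and x of mount_yellow in the frame of feed_rack between -0.012 and 0.012 m and z of mount_yellow in the frame of feed_rack between 0.006 and 0.014 m and ((horizontal distance between nest_white and red_block between 0.026 and 0.088 m and y of mount_white in the frame of feed_rack between -0.105 and -0.081 m) or (horizontal distance between nest_white and red_block between 0.088 and 0.15 m and y of mount_white in the frame of feed_rack between -0.043 and -0.019 m) or (horizontal distance between nest_white and red_block between 0.15 and 0.212 m and y of mount_white in the frame of feed_rack between 0.019 and 0.043 m) or (horizontal distance between nest_white and red_block between 0.212 and 0.274 m and y of mount_white in the frame of feed_rack between 0.081 and 0.105 m)) and x of mount_white in the frame of feed_rack between -0.012 and 0.012 m and z of mount_white in the frame of feed_rack between 0.006 and 0.014 m); the robot touches nothing.
It fails at once if the green mount is dropped: it moves faster than 0.6 m/s (a fall of about 20 mm) while the fingers do not hold it (linear speed of mount_green above 0.6 m/s and contact force between the fingers and mount_green below 0.05 N).
It fails at once if the blue mount is dropped: it moves faster than 0.6 m/s (a fall of about 20 mm) while the fingers do not hold it (linear speed of mount_blue above 0.6 m/s and contact force between the fingers and mount_blue below 0.05 N).
It fails at once if the yellow mount is dropped: it moves faster than 0.6 m/s (a fall of about 20 mm) while the fingers do not hold it (linear speed of mount_yellow above 0.6 m/s and contact force between the fingers and mount_yellow below 0.05 N).
It fails at once if the white mount is dropped: it moves faster than 0.6 m/s (a fall of about 20 mm) while the fingers do not hold it (linear speed of mount_white above 0.6 m/s and contact force between the fingers and mount_white below 0.05 N).
It also fails if it takes over 90 s, if anything falls off the work surface, if the arm or the gripper's body presses on something with over 40 N, if the wrist force passes 120 N, or if a joint passes its speed limit or range.

## Working session

There is one attempt and no reset: what is moved stays moved. The work goes in short steps, Python scripts to look and compute and a shell command to move; the robot and the scene stay as the last step left them, time stands still between calls to the robot, and variables do not carry over. Pictures are saved under pics/ and viewed, at most 14 in all, crops included, and the job is handed in when it is done.

```bash
ls; mkdir -p pics
python3 - <<'E'
from bench import manip
import cv2,numpy as np
np.set_printoptions(precision=4,suppress=True)
s=manip.state(); print({k:s[k] for k in('t','tcp_pos','tool_rot','grip_width','grip_force')},manip.hold_point_z)
for n in('top','scene'):
    c=manip.read_camera(n); cv2.imwrite(f'pics/{n}0.png',c['color'][:,:,::-1]); print(n,c['intrinsics'],c['T'],[k for k in c])
E
```

```text
pics
{'t': 0.0, 'tcp_pos': array([0.1385, 0.6086, 0.23  ]), 'tool_rot': array([[-0.9751,  0.2219, -0.0006],
       [ 0.2219,  0.9751, -0.0022],
       [ 0.0001, -0.0023, -1.    ]]), 'grip_width': 1.0002824352377544, 'grip_force': 0.0} 0.0187
top [[471.3414   0.     255.5131]
 [  0.     471.3414 190.3963]
 [  0.       0.       1.    ]] [[-0.0233  0.9842 -0.1755  0.3015]
 [-0.9997 -0.0246 -0.0052 -0.0351]
 [-0.0094  0.1753  0.9845  1.0333]
 [ 0.      0.      0.      1.    ]] ['color', 'intrinsics', 'T']
scene [[406.8506   0.     254.4549]
 [  0.     406.8506 191.0973]
 [  0.       0.       1.    ]] [[-0.4655 -0.5884  0.6611  0.9897]
 [ 0.885  -0.3169  0.3411  0.2013]
 [ 0.0088  0.7439  0.6683  0.5431]
 [ 0.      0.      0.      1.    ]] ['color', 'intrinsics', 'T']
```

View pics/top0.png

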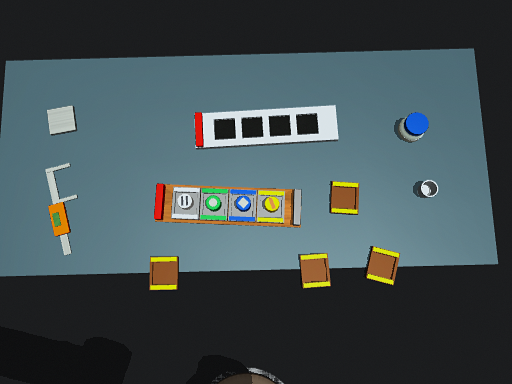

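View pics/scene0.png

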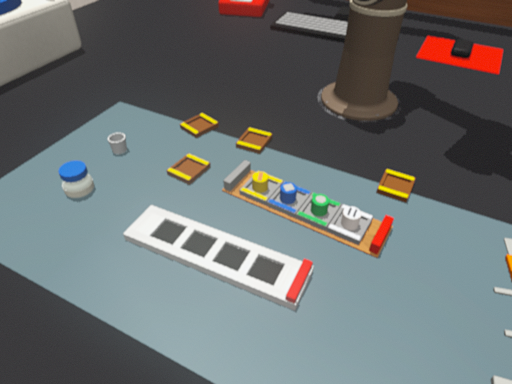

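The top view shows the incoming row from its red bar (160,202): white (185,201), green (213,203), blue (243,204), yellow (271,204). The feed rack's red bar is at (199,129), with pockets at (225,128), (252,127), (279,125) and (307,124). The brown yellow-edged tiles at (344,198), (315,270), (382,265) and (164,272) are decoys. The real nest_yellow is grey, holds the yellow mount and sits in the row at (271,204).

```bash
cat > h.py <<'E'
from bench import manip
import cv2,numpy as np
np.set_printoptions(precision=4,suppress=True)
def w(K,T,uv,z):
    """pixel -> world point on plane z"""
    d=T[:3,:3]@(np.linalg.inv(K)@[uv[0],uv[1],1]*[1,-1,-1]); o=T[:3,3]
    return o+d*(z-o[2])/d[2]
def look(name):
    s=manip.state(); c=manip.read_camera(name)
    if 'T' in c: return c['color'],c['intrinsics'],c['T']
    B=np.eye(4);B[:3,:3]=s['tool_rot'];B[:3,3]=s['tcp_pos']
    return c['color'],c['intrinsics'],B@c['hand_eye']
E
python3 - <<'E'
from h import *
im,K,T=look('top')
for n,p,z in [('red',(160,202),.028),('W',(185,201),.04),('G',(213,203),.04),('B',(243,204),.04),('Y',(271,204),.04)]: print(n,w(K,T,p,z))
g=im.max(2); m=cv2.inRange(g,0,45); m[:100]=0;m[145:]=0;m[:,:205]=0;m[:,330:]=0
n,l,st,ce=cv2.connectedComponentsWithStats(m)
for i in range(1,n):
    if st[i,4]>100: print(st[i],ce[i],w(K,T,ce[i],.01))
c=cv2.resize(im[95:235,140:350],None,fx=3.8,fy=3.8,interpolation=cv2.INTER_CUBIC);cv2.imwrite('pics/crop1.png',c[:,:,::-1])
c=manip.read_camera('wrist');print(c['intrinsics'],c['hand_eye'])
E
```

```text
red [0.4604 0.1771 0.028 ]
W [0.4593 0.1212 0.04  ]
G [0.4535 0.0614 0.04  ]
B [ 0.4498 -0.0026  0.04  ]
Y [ 0.4483 -0.0622  0.04  ]
[296 114  22  20 380] [306.7816 123.6684] [ 0.6341 -0.1491  0.01  ]
[242 117  21  21 374] [251.7968 126.9652] [ 0.6296 -0.0247  0.01  ]
[269 116  22  20 381] [279.315  125.3727] [ 0.6318 -0.087   0.01  ]
[215 119  20  20 373] [224.4155 128.6193] [0.6274 0.0372 0.01  ]
[[322.852    0.     257.2625]
 [  0.     322.852  188.8665]
 [  0.       0.       1.    ]] [[-0.0007  0.9459  0.3245  0.0829]
 [ 1.      0.0008 -0.0001  0.0003]
 [-0.0003  0.3245 -0.9459 -0.1432]
 [ 0.      0.      0.      1.    ]]
```

View pics/crop1.png

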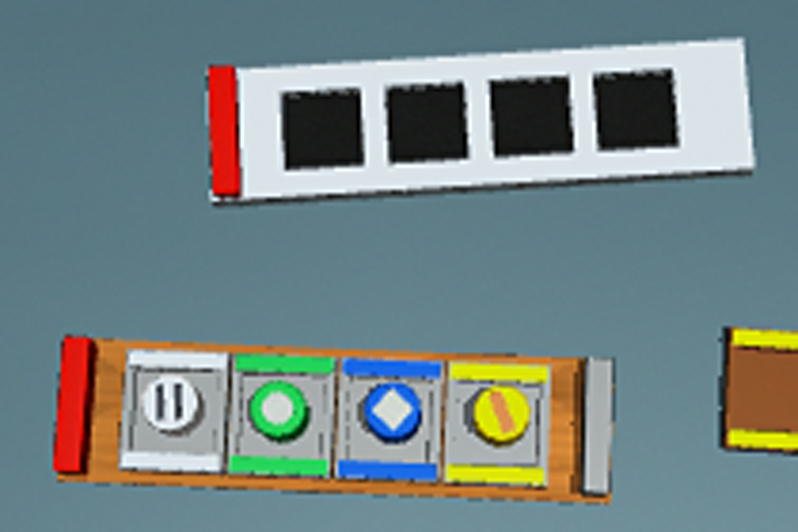

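The enlarged crop confirms the order from red: white, green, blue, yellow. The mount tops are at about (185.0,201.3), (212.9,202.6), (243.2,202.9) and (271.8,203.4). So the targets are white → farthest pocket, green → next, blue → next, yellow → nearest red. I'll turn the tool, then go over the white mount.

```bash
python3 -m creep '0 0 0 0.15;0 0 0 0.15;0 0 0 0.15;0 0 0 0.15;0 0 0 0.15;0 0 0 0.15;0 0 0 0.15;0 0 0 0.15;0 0 0 0.15;0 0 0 0' -1 40; python3 -m creep '-3.4 2.6 0 0;-3.4 2.6 0 0;-3.4 2.6 0 0;-3.4 2.6 0 0;-3.4 2.6 0 0;-3.4 2.6 0 0;-3.4 2.6 0 0;-3.4 2.6 0 0;-3.4 2.6 0 0;-3.4 2.6 0 0;-3.4 2.6 0 0;-3.4 2.6 0 0'
python3 - <<'E'
from h import *
im,K,T=look('wrist'); cv2.imwrite('pics/w1.png',im[:,:,::-1]); s=manip.state(); print(s['tcp_pos'],s['tool_rot'])
E
```

```text
t: 1.2
tcp_pos: [0.1387, 0.6092, 0.2309]
tool_rot: [[0.003, 1.0, -0.0], [1.0, -0.003, -0.001], [-0.001, -0.0, -1.0]]
wrist_force: [-0.4, 0.3, -0.2]
grip_width: 0.998
grip_force: 0.0
t: 2.4
tcp_pos: [0.4503, 0.1989, 0.2315]
tool_rot: [[-0.001, 1.0, 0.001], [1.0, 0.001, 0.0], [0.0, 0.001, -1.0]]
wrist_force: [0.1, 0.2, 0.4]
grip_width: 1.0
grip_force: 0.0
[0.4544 0.1942 0.2318] [[ 0.0023  1.      0.005 ]
 [ 1.     -0.0023 -0.0047]
 [-0.0047  0.0051 -1.    ]]
```

View pics/w1.png

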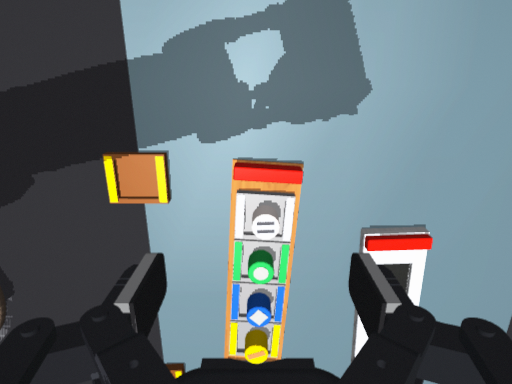

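The wrist view shows mount tops at white (266,226), green (261,273), blue (259,317) and yellow (257,353). The arm was still settling, so I'll measure again at rest.

```bash
python3 -m creep '0 0 0 0;0 0 0 0;0 0 0 0' | head -2
cat > seg.py <<'E'
from h import *
R={'W':((0,0,150),(180,60,255)),'G':((50,120,60),(75,255,255)),'B':((100,120,60),(120,255,255)),'Y':((24,120,80),(34,255,255))}
def near(im,name,uv,r=17):
    h=cv2.cvtColor(im,cv2.COLOR_RGB2HSV); m=cv2.inRange(h,*map(np.array,R[name]))
    k=np.zeros_like(m);cv2.circle(k,uv,r,255,-1);m&=k
    p=cv2.findNonZero(m)
    return cv2.minEnclosingCircle(cv2.convexHull(p))
E
python3 - <<'E'
from seg import *
im,K,T=look('wrist'); s=manip.state(); print(s['tcp_pos'],s['tool_rot'])
cv2.imwrite('pics/w2.png',cv2.resize(im[150:384,200:330],None,fx=3,fy=2.5)[:,:,::-1])
for n,p in dict(W=(266,226),G=(261,273),B=(259,317),Y=(257,353)).items():
    print(n,near(im,n,p),w(K,T,p,.04))
im,K,T=look('top')
for n,p in dict(W=(185.,201.3),G=(212.9,202.6),B=(243.2,202.9),Y=(271.8,203.4)).items(): print(n,w(K,T,p,.04))
E
```

```text
t: 2.75
tcp_pos: [0.4486, 0.2014, 0.2311]
[0.4486 0.2015 0.2311] [[ 0.0002  1.     -0.0005]
 [ 1.     -0.0002  0.0002]
 [ 0.0002 -0.0005 -1.    ]]
W ((266.0, 226.0), 17.000099182128906) [0.4591 0.1258 0.04  ]
G ((261.4285583496094, 270.5714416503906), 15.13554573059082) [0.4535 0.0636 0.04  ]
B ((259.5434875488281, 313.8260803222656), 14.589388847351074) [ 0.4512 -0.0012  0.04  ]
Y ((258.68487548828125, 350.42437744140625), 15.753257751464844) [ 0.4485 -0.0597  0.04  ]
W [0.4587 0.1212 0.04  ]
G [0.4544 0.0616 0.04  ]
B [ 0.4521 -0.003   0.04  ]
Y [ 0.4496 -0.0639  0.04  ]
```

View pics/w2.png

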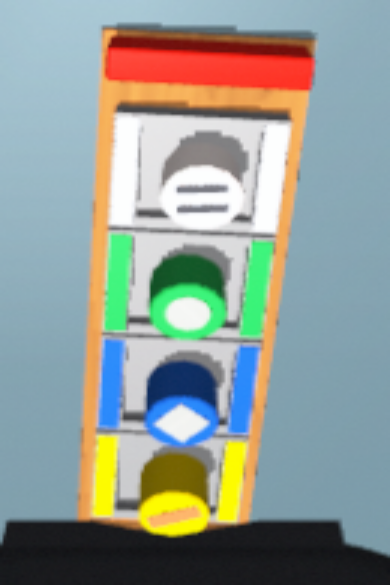

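The crop puts white at (267,228), green at (262,276), blue at (260,319) and yellow at (258,355). That agrees with the top camera to about 2 mm, and the pitch is 60–64 mm. I'll use W(.459,.121), G(.454,.061), B(.452,-.004), Y(.449,-.064). Next: over white and down.

```bash
python3 -m creep '-4 0.5 0 0;-4 0.5 0 0;0 0 4 0;0 0 4 0;0 0 4 0;0 0 3 0;0 0 2.5 0;0 0 2 0;0 0 0.8 0;0 0 0.8 0;0 0 0 0;0 0 0 0'; python3 -m creep '0 0 0 0;0 0 0 0;0 0 0 0;0 0 0 0;0 0 0 0;0 0 0 0' 1 40
```

```text
t: 4.05
tcp_pos: [0.46, 0.1208, 0.021]
tool_rot: [[0.002, 1.0, 0.001], [1.0, -0.002, 0.0], [0.0, 0.001, -1.0]]
wrist_force: [0.1, -0.1, 0.0]
grip_width: 1.005
grip_force: 0.0
t: 4.65
tcp_pos: [0.4597, 0.1205, 0.0209]
tool_rot: [[0.003, 1.0, 0.001], [1.0, -0.003, 0.0], [0.0, 0.001, -1.0]]
wrist_force: [-1.0, -0.6, 5.8]
grip_width: 0.346
grip_force: 39.4
```

```bash
python3 -m creep '0 0 -0.5 0;0 0 -1 0;0 0 -2 0;0 0 -2.5 0;0 0 -1.5 0;0 0 -0.5 0;0 0 0 0'|grep -v rot
python3 - <<'E'
from h import *
im,K,T=look('wrist'); cv2.imwrite('pics/w3.png',im[150:,100:420,::-1])
E
```

```text
t: 5.35
tcp_pos: [0.4599, 0.1206, 0.1012]
wrist_force: [-0.1, -0.2, -1.1]
grip_width: 0.347
grip_force: 39.6
```

View pics/w3.png

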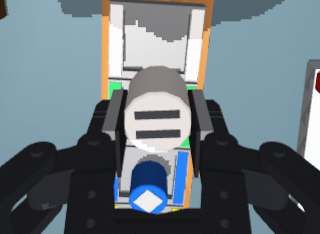

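The crop shows the white mount held upright between the pads at (157,120), with its nest empty. On to the far pocket.

```bash
python3 -m creep '-1.5 1 0 0;-3 2 0 0;-3.5 2.2 0 0;-3.5 2.2 0 0;-3.5 2.2 0 0;-3.5 2.2 0 0;-3.5 2.2 0 0;-3 2 0 0;-1.95 1.4 0 0;0 0 0 0;0 0 0 0'|grep -v rot
```

```text
t: 6.5
tcp_pos: [0.6311, -0.1494, 0.0983]
wrist_force: [-0.3, 0.4, -0.7]
grip_width: 0.345
grip_force: 39.7
```

```bash
python3 -m creep '0 0.3 1.5 0;0 0 2 0;0 0 2 0;0 0 1 0;0 0 0.5 0;0 0 0 0;0 0 0 0;0 0 0 0'|grep -v rot
python3 - <<'E'
from h import *
im,K,T=look('wrist'); cv2.imwrite('pics/w4.png',im[:,100:420,::-1])
E
```

```text
t: 7.3
tcp_pos: [0.6365, -0.1498, 0.0315]
wrist_force: [-0.0, -0.3, -0.2]
grip_width: 0.345
grip_force: 39.7
```

View pics/w4.png

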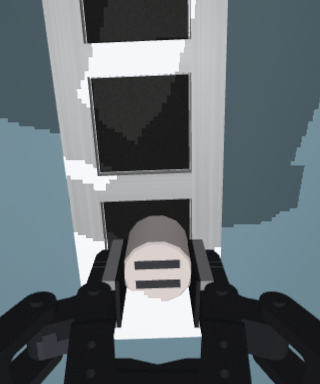

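The mount at (157,265) hangs over the far pocket, perhaps slightly to +x. I'll check this against pocket positions from the wrist camera.

Run:
```python
from h import *
im,K,T=look('wrist'); print(manip.state()['tcp_pos'])
# middle pocket rim corners (z=.016), far pocket top corners
for p in [(187,79),(290,73),(290,171),(198,175),(204,202),(290,198)]: print(p,w(K,T,p,.016))
im,K,T=look('top')
print(w(K,T,(279.3,125.4),.01))
```

```text
[ 0.6363 -0.1498  0.0314]
(187, 79) [ 0.605  -0.0662  0.016 ]
(290, 73) [ 0.6529 -0.0638  0.016 ]
(290, 171) [ 0.6542 -0.1108  0.016 ]
(198, 175) [ 0.6072 -0.1128  0.016 ]
(204, 202) [ 0.6094 -0.1276  0.016 ]
(290, 198) [ 0.6547 -0.1256  0.016 ]
[ 0.6317 -0.0869  0.01  ]
```

Wrist and top agree to about 2 mm, giving a far pocket target of (0.633,-0.150). I'll shift -3 mm and lower 1 cm.

```bash
python3 -m creep '0 -0.3 0 0;0 0 0.3 0;0 0 0.3 0;0 0 0.2 0;0 0 0.1 0;0 0 0 0;0 0 0 0;0 0 0 0'|grep -v rot
```

```text
t: 8.25
tcp_pos: [0.6325, -0.1496, 0.0212]
wrist_force: [-0.2, 1.2, -1.3]
grip_width: 0.346
grip_force: 39.7
```

```bash
python3 -m creep '0 0 0.05 0;0 0 0.05 0;0 0 0 0;0 0 0 0'|grep -v rot
```

```text
t: 8.65
tcp_pos: [0.6327, -0.1496, 0.021]
wrist_force: [-2.4, 0.5, 5.2]
grip_width: 0.347
grip_force: 39.9
```

Contact. I'll release, lift, and travel to green.

```bash
python3 -m creep '0 0 0 0;0 0 0 0;0 0 0 0;0 0 0 0;0 0 0 0;0 0 -0.5 0;0 0 -1.5 0;0 0 -2.5 0;0 0 -2.5 0;0 0 -1 0;0 0 0 0' -1|grep -v rot;  python3 -m creep '1.5 -1.3 0 0;2.5 -2.1 0 0;3 -2.5 0 0;3 -2.5 0 0;3 -2.5 0 0;3 -2.5 0 0;2.5 -2.1 0 0;1.6 -1.4 0 0;1 -1 0 0;0 0 0 0;0 0 0 0;0 0 0 0'|grep -v rot
python3 - <<'E'
from h import *
im,K,T=look('top'); cv2.imwrite('pics/t2.png',cv2.resize(im[95:235,140:350],None,fx=3.8,fy=3.8)[:,:,::-1])
E
```

```text
t: 9.75
tcp_pos: [0.6346, -0.1502, 0.1036]
wrist_force: [-0.4, 0.0, -0.5]
grip_width: 1.0
grip_force: 0.0
t: 10.95
tcp_pos: [0.4552, 0.0613, 0.1004]
wrist_force: [0.5, 0.1, 0.2]
grip_width: 1.0
grip_force: 0.0
```

View pics/t2.png

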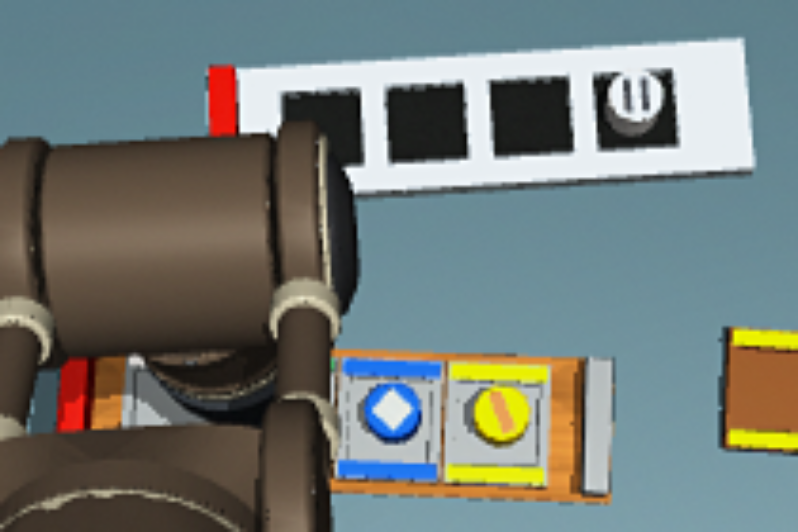

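White stands upright in the far pocket at crop (635,97), well inside its edges. Now grasp green.

```bash
python3 - <<'E'
from h import *
im,K,T=look('top');print(w(K,T,(140+635/3.8,95+97/3.8),.04))
E
python3 -m creep '0 -0.1 1.5 0;0 0 2 0;0 0 2 0;0 0 1.2 0;0 0 0.8 0;0 0 0.4 0;0 0 0 0;0 0 0 0;0 0 0 0'|grep -v rot; python3 -m creep '0 0 0 0;0 0 0 0;0 0 0 0;0 0 0 0;0 0 0 0;0 0 0 0' 1 40|grep -v rot;python3 -m creep '0 0 -0.5 0;0 0 -1 0;0 0 -2 0;0 0 -2.5 0;0 0 -1.5 0;0 0 -0.5 0;0 0 0 0'|grep -v rot
```

```text
[ 0.6315 -0.1468  0.04  ]
t: 11.95
tcp_pos: [0.4539, 0.062, 0.022]
wrist_force: [0.7, -0.6, -1.4]
grip_width: 0.998
grip_force: 0.0
t: 12.55
tcp_pos: [0.4533, 0.062, 0.0216]
wrist_force: [-0.5, 0.4, 4.9]
grip_width: 0.343
grip_force: 39.4
t: 13.25
tcp_pos: [0.4538, 0.062, 0.1022]
wrist_force: [2.3, -0.0, -0.8]
grip_width: 0.344
grip_force: 39.6
```

```bash
python3 -m creep '-1 1.2 0 0;-2 2.4 0 0;-2.3 2.7 0 0;-2.3 2.7 0 0;-2.3 2.7 0 0;-2.3 2.7 0 0;-2 2.4 0 0;-0.75 0.9 0 0;0 0 0 0;0 0 0 0;0 0 0 0;0 0 0 0'|grep -v rot;  python3 -m creep '0 0 1.5 0;0 0 2 0;0 0 2 0;0 0 1 0;0 0 0.6 0;0 0 0.3 0;0 0 0 0;0 0 0 0;0 0 0 0'|grep -v rot
```

```text
t: 14.45
tcp_pos: [0.6285, -0.087, 0.101]
wrist_force: [-0.4, 0.6, 0.1]
grip_width: 0.343
grip_force: 39.6
t: 15.35
tcp_pos: [0.6305, -0.0883, 0.0283]
wrist_force: [0.5, -0.5, -0.3]
grip_width: 0.342
grip_force: 39.6
```

```bash
python3 -m creep '0 0 0.2 0;0 0 0.2 0;0 0 0.15 0;0 0 0.1 0;0 0 0 0;0 0 0 0'|grep -v rot
```

```text
t: 15.95
tcp_pos: [0.6296, -0.0881, 0.0217]
wrist_force: [-2.6, 0.8, 5.3]
grip_width: 0.34
grip_force: 40.2
```

```bash
python3 -m creep '0 0 0 0;0 0 0 0;0 0 0 0;0 0 0 0;0 0 0 0;0 0 -0.5 0;0 0 -1.5 0;0 0 -2.5 0;0 0 -2.5 0;0 0 -1 0;0 0 0 0' -1|grep -v rot;  python3 -m creep '0.6 -1.2 0 0;1.1 -2.4 0 0;1.3 -2.8 0 0;1.3 -2.8 0 0;1.3 -2.8 0 0;1.3 -2.8 0 0;1.1 -2.2 0 0;0.4 -0.8 0 0;0 0 0 0;0 0 0 0;0 0 0 0;0 0 0 0'|grep -v rot
```

```text
t: 17.05
tcp_pos: [0.6318, -0.0885, 0.104]
wrist_force: [0.6, 0.0, -0.2]
grip_width: 0.999
grip_force: 0.0
t: 18.25
tcp_pos: [0.4531, -0.004, 0.101]
wrist_force: [-0.1, -0.3, -0.6]
grip_width: 1.003
grip_force: 0.0
```

```bash
python3 -m creep '0 -0.1 1.5 0;0 0 2 0;0 0 2 0;0 0 1.2 0;0 0 0.8 0;0 0 0.5 0;0 0 0 0;0 0 0 0;0 0 0 0'|grep -v rot; python3 -m creep '0 0 0 0;0 0 0 0;0 0 0 0;0 0 0 0;0 0 0 0;0 0 0 0' 1 40|grep -v rot;python3 -m creep '0 0 -0.5 0;0 0 -1 0;0 0 -2 0;0 0 -2.5 0;0 0 -1.5 0;0 0 -0.5 0;0 0 0 0'|grep -v rot
```

```text
t: 19.15
tcp_pos: [0.4517, -0.0036, 0.0215]
wrist_force: [-1.0, 0.7, -0.5]
grip_width: 0.997
grip_force: 0.0
t: 19.75
tcp_pos: [0.4511, -0.0035, 0.0211]
wrist_force: [-1.0, 0.1, 5.6]
grip_width: 0.346
grip_force: 39.4
t: 20.45
tcp_pos: [0.4516, -0.0036, 0.1017]
wrist_force: [0.3, 0.6, 0.3]
grip_width: 0.347
grip_force: 39.6
```

```bash
python3 -m creep '-0.1 1.2 0 0;-0.3 2.4 0 0;-0.4 2.8 0 0;-0.4 2.8 0 0;-0.4 2.8 0 0;-0.3 2.8 0 0;-0.2 2.2 0 0;-0.1 0.8 0 0;0 0 0 0;0 0 0 0;0 0 0 0;0 0 0 0'|grep -v rot;  python3 -m creep '0 0 1.5 0;0 0 2 0;0 0 2 0;0 0 1 0;0 0 0.6 0;0 0 0.3 0;0 0 0 0;0 0 0 0;0 0 0 0'|grep -v rot
```

```text
t: 21.65
tcp_pos: [0.6277, -0.0259, 0.1006]
wrist_force: [-0.2, 0.5, -1.5]
grip_width: 0.346
grip_force: 39.7
t: 22.55
tcp_pos: [0.6297, -0.0262, 0.0277]
wrist_force: [-0.4, -0.4, -0.6]
grip_width: 0.344
grip_force: 39.7
```

```bash
python3 -m creep '0 0 0.2 0;0 0 0.2 0;0 0 0.15 0;0 0 0.1 0;0 0 0 0;0 0 0 0'|grep -v rot
```

```text
t: 23.15
tcp_pos: [0.6288, -0.0261, 0.0212]
wrist_force: [-2.4, -0.5, 6.0]
grip_width: 0.349
grip_force: 40.2
```

```bash
python3 -m creep '0 0 0 0;0 0 0 0;0 0 0 0;0 0 0 0;0 0 0 0;0 0 -0.5 0;0 0 -1.5 0;0 0 -2.5 0;0 0 -2.5 0;0 0 -1 0;0 0 0 0' -1|grep -v rot;  python3 -m creep '-0.2 -1.2 0 0;-0.5 -2.4 0 0;-0.6 -2.8 0 0;-0.6 -2.8 0 0;-0.6 -2.8 0 0;-0.6 -2.8 0 0;-0.5 -2.3 0 0;-0.2 -1 0 0;0 0 0 0;0 0 0 0;0 0 0 0;0 0 0 0'|grep -v rot; python3 -m creep '0 0 1.5 0;0 0 2 0;0 0 2 0;0 0 1.2 0;0 0 0.8 0;0 0 0.4 0;0 0 0 0;0 0 0 0;0 0 0 0'|grep -v rot
```

```text
t: 24.25
tcp_pos: [0.631, -0.0263, 0.1034]
wrist_force: [0.3, -0.1, -1.4]
grip_width: 1.004
grip_force: 0.0
t: 25.45
tcp_pos: [0.4489, -0.0635, 0.1004]
wrist_force: [-0.8, -0.2, 0.2]
grip_width: 1.002
grip_force: 0.0
t: 26.35
tcp_pos: [0.4485, -0.0637, 0.022]
wrist_force: [-0.5, 0.0, 0.3]
grip_width: 1.0
grip_force: 0.0
```

```bash
python3 -m creep '0 0 0 0;0 0 0 0;0 0 0 0;0 0 0 0;0 0 0 0;0 0 0 0' 1 40|grep -v rot;python3 -m creep '0 0 -0.5 0;0 0 -1 0;0 0 -2 0;0 0 -2.5 0;0 0 -1.5 0;0 0 -0.5 0;0 0 0 0'|grep -v rot; python3 -m creep '0.6 1.2 0 0;1.3 2.4 0 0;1.6 2.8 0 0;1.6 2.8 0 0;1.6 2.8 0 0;1.6 2.8 0 0;1.2 2.2 0 0;0.5 0.8 0 0;0 0 0 0;0 0 0 0;0 0 0 0;0 0 0 0'|grep -v rot;  python3 -m creep '0 0 1.5 0;0 0 2 0;0 0 2 0;0 0 1 0;0 0 0.6 0;0 0 0.3 0;0 0 0 0;0 0 0 0;0 0 0 0'|grep -v rot
```

```text
t: 26.95
tcp_pos: [0.4479, -0.0636, 0.0216]
wrist_force: [-1.2, -0.2, 4.6]
grip_width: 0.35
grip_force: 39.4
t: 27.65
tcp_pos: [0.4484, -0.0637, 0.1023]
wrist_force: [-0.7, -0.2, -1.1]
grip_width: 0.344
grip_force: 39.6
t: 28.85
tcp_pos: [0.6249, 0.0353, 0.1011]
wrist_force: [-0.3, 0.6, 0.3]
grip_width: 0.347
grip_force: 39.6
t: 29.75
tcp_pos: [0.6268, 0.0359, 0.0282]
wrist_force: [-0.3, 0.0, 0.2]
grip_width: 0.346
grip_force: 39.6
```

```bash
python3 -m creep '0 0 0.2 0;0 0 0.2 0;0 0 0.15 0;0 0 0.1 0;0 0 0 0;0 0 0 0'|grep -v rot
```

```text
t: 30.35
tcp_pos: [0.626, 0.036, 0.0217]
wrist_force: [-1.9, -0.2, 4.9]
grip_width: 0.343
grip_force: 40.2
```

Contact. I'll release, lift, back away to +y, and look.

```bash
python3 -m creep '0 0 0 0;0 0 0 0;0 0 0 0;0 0 0 0;0 0 0 0;0 0 -0.5 0;0 0 -1.5 0;0 0 -2.5 0;0 0 -4 0;0 0 -4 0;0 0 0 0' -1|grep -v rot;  python3 -m creep '3 -2 0 0;4 -2 0 0;4 -2 0 0;4 -2 0 0;4 -2 0 0;4 -2 0 0;4 -2 0 0;3 -1 0 0;0 0 0 0;0 0 0 0;0 0 0 0'|grep -v rot
python3 - <<'E'
from h import *
im,K,T=look('top'); cv2.imwrite('pics/t3.png',cv2.resize(im[95:235,140:350],None,fx=3.8,fy=3.8)[:,:,::-1])
im,K,T=look('scene'); cv2.imwrite('pics/s3.png',cv2.resize(im[180:320,110:330],None,fx=3,fy=3)[:,:,::-1])
E
```

```text
t: 31.45
tcp_pos: [0.632, 0.0359, 0.1549]
wrist_force: [1.0, -0.4, 0.6]
grip_width: 0.997
grip_force: 0.0
t: 32.55
tcp_pos: [0.4773, 0.3355, 0.146]
wrist_force: [-0.4, 0.1, 0.2]
grip_width: 1.0
grip_force: 0.0
```

View pics/t3.png

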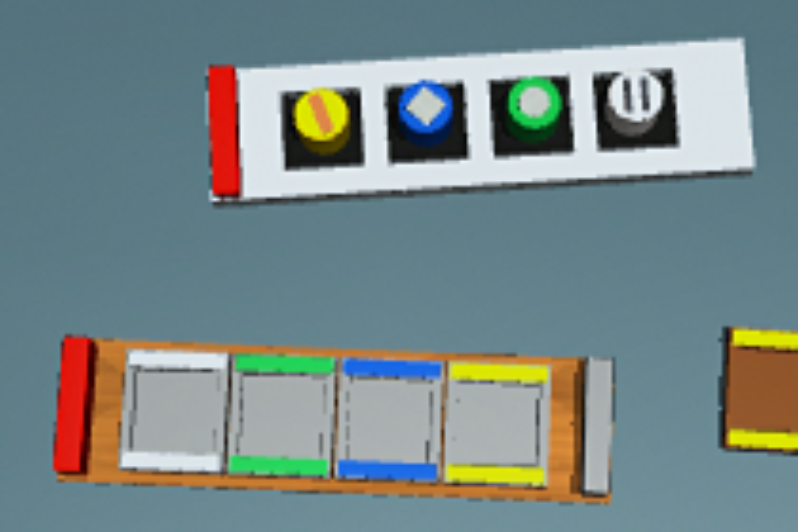

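View pics/s3.png

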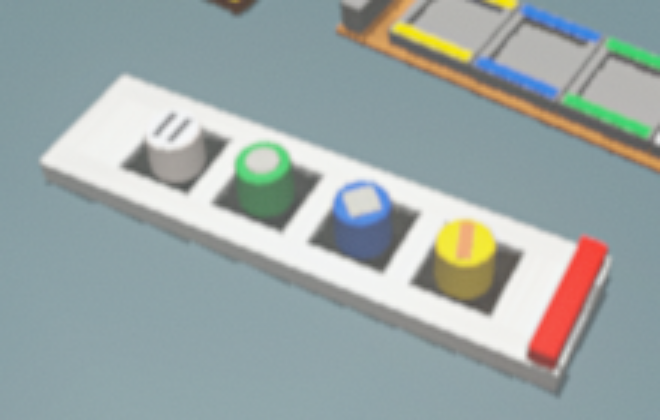

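Both views show all four mounts upright and flat in the pockets. In the top crop, from the feed rack's red bar: yellow (321,116), blue (426,106), green (535,102), white (635,97). That is the reverse of the incoming order.

```bash
python3 -c "
from bench import manip
print(manip.finish_job())"
```

```text
the job is handed in; nothing more can be done
None
```

I moved all four mounts into the feed rack in reverse order (from its red bar: yellow, blue, green, white), each upright with the polished face up; the job was handed in at about 33 s and returned no verdict.

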